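Unbolt a tilt-out bin with the hooked rod and tip its nuts into a tray

TASK

Empty the wide tilt-out bin: slide the plywood tray under its spout and, with the hooked rod and not by hand, draw the bolt at the back of its stand right forward, then lay the rod down flat on the bench and let it go. After that, pull the bin forward to its stop and keep it there until all six nuts have slid into the tray, then swing it fully home, leaving its bolt drawn. Leave the narrow bin and its bolt, the hammer, the jar and the tin alone.

Things in the scene. Friction and masses are not known exactly. Their poses are not given: they have to be found in the camera images.
- stand: Stand of the WIDE tilt-out bin, fixed: two upright plywood cheeks (18 mm thick, outer faces 200 mm apart, x=-60 to +240 mm, 225 mm high but 170 mm in front of x=-15 mm) carry a sheet-steel bin between them. Origin on the bench under the pivot line, midway between the cheeks; -x points forward, where the bin tips to (towards the robot within 0.1 rad), y along the pivot line, z up.
- bin_pivot (a point): Pivot line of the wide bin, at its middle, 150 mm over the bench at the front edge of the bin's floor; same axes as the stand. The bin (150 mm wide inside, floor 220 mm deep behind the pivot, walls 110 mm high, open on top) has a spout in front that rises 30 degrees while the bin is home, 100 mm long.
- bin (a joint): Tilt of the wide bin, rad: 0 = home (floor level, held there by its own weight once unbolted), grows as it is pulled forward and down, to its stop at 1.25. The six nuts lie on its floor and slide down the spout when it is at its stop. Bin 0.8 kg without the nuts; about 8 N at the bar starts it. Near the stop it is about in balance when empty.
- bin_bar (a point): Middle of the wide bin's pull bar: a level round steel bar 12 mm thick, 158 mm long, along the stand's y axis, above the spout and free all round (75 mm above the spout). At home it lies 65 mm in front of the pivot line and 113 mm above it; it swings with the bin on a 130 mm radius, and turns with it. At the stop it is 128 mm in front of the pivot line and 26 mm below it.
- bin_lip (a point): Middle of the pouring lip of the wide bin's spout (150 mm wide), swings with the bin: at home 87 mm in front of the pivot line and 50 mm above it, at the stop 75 mm in front of it and 66 mm below it (84 mm over the bench). The nuts fall from there, up to 70 mm farther forward.
- bolt (a joint): Steel barrel bolt on top of the wide bin's left (+y) cheek, which holds the bin home: travel in m, 0 = shot home through the staple on the bin's side, grows as it is drawn forward (stand's -x) to its end at 0.042; the bin is free from about 0.025. Stays where it is left; takes about 3 N. It starts at up to 0.005.
- bolt_stem (a point): Middle of the free length of the bolt's upright round stem (10 mm thick, rounded end). Free from 252 mm to 292 mm over the bench; this point is 270 mm over the bench, and when shot home 120 mm behind the pivot line and 91 mm to the left (+y) of the stand's middle. Moves with the bolt. Too far back to reach by hand.
- rod_grip (a point): Middle of the hooked rod, which lies flat on the bench to the left: a straight wooden pole of 360 mm, 22 mm wide and 26 mm high, 0.15 kg with its hook, which balances about 25 mm ahead of here. x points to the hook end, y to its left, z up; 13 mm over the pole's underside.
- rod_hook (a point): Middle of the bowl of the rod's hook, a J of 7 mm steel wire in the plane of the pole, at mid-height: 235 mm ahead (x) and 21 mm to the right (-y) of the rod's middle. The wire runs straight on from the pole, round the far side of this point and back on its right to 30 mm behind it. Inside 35 mm wide, its far end 17.5 mm ahead of this point; can be lowered over an upright stem.
- tray_centre (a point): Centre of the loose plywood tray (160 mm along its x, 220 mm along its y, 50 mm high, walls 9 mm, floor 9 mm thick, open on top, 0.38 kg), half-way up (25 mm over its underside). It stands on the bench before the bins, and can be pinched by a wall and slid.
- stand2: Stand of the NARROW tilt-out bin beside the wide one, built alike but 150 mm wide over its cheeks, bin 100 mm wide inside, with bolts as its stock. To be left alone. Origin and axes as for the other stand.
- bin2 (a joint): Tilt of the narrow bin, 0 = home. To be left alone.
- bolt2 (a joint): The narrow bin's own bolt (on its left cheek), 0 = home. To be left alone.
- mallet_grip (a point): Hammer lying on the bench to the right, at its grip. To be left alone.
- jar: Glass jar with steel lid, 72 mm across, 100 mm high, to the right; origin under its centre. To be left alone.
- tin: Open empty tin, 74 mm across, 100 mm high, to the right; origin under its centre. To be left alone.
- nut0_centre (a point): Centre of steel hex nut 1 of 6 (30 mm across the flats, 16 mm thick, 62 g), at first on the wide bin's floor, 15 to 135 mm behind the pivot line.
- nut1_centre (a point): Centre of steel hex nut 2 of 6 (30 mm across the flats, 16 mm thick, 62 g), at first on the wide bin's floor, 15 to 135 mm behind the pivot line.
- nut2_centre (a point): Centre of steel hex nut 3 of 6 (30 mm across the flats, 16 mm thick, 62 g), at first on the wide bin's floor, 15 to 135 mm behind the pivot line.
- nut3_centre (a point): Centre of steel hex nut 4 of 6 (30 mm across the flats, 16 mm thick, 62 g), at first on the wide bin's floor, 15 to 135 mm behind the pivot line.
- nut4_centre (a point): Centre of steel hex nut 5 of 6 (30 mm across the flats, 16 mm thick, 62 g), at first on the wide bin's floor, 15 to 135 mm behind the pivot line.
- nut5_centre (a point): Centre of steel hex nut 6 of 6 (30 mm across the flats, 16 mm thick, 62 g), at first on the wide bin's floor, 15 to 135 mm behind the pivot line.

How it is judged:
By the outcome, as a careful person would: the job done as asked, in the order asked, and still so for the second after the job is handed in, with the robot touching nothing.
It also fails if it takes over 72 s, if anything falls off the work surface, if the arm or the gripper's body presses on something with over 40 N, if the wrist force passes 120 N, or if a joint passes its speed limit or range.

ROBOT

A 6-joint arm with a two-finger parallel gripper is mounted at the origin on the work surface. World frame = base frame: x ahead of the robot, y to its left, z up, the work surface at z = 0. Lengths are in mm, angles in rad, forces in N, time in s.
With the tool pointing down it reaches from about 350 to 975 mm from the base axis. Payload 4.9 kg.
Tool frame: the origin (TCP) lies between the finger pads; the fingertips stand ahead of it and the grasp point (between the pads) is the TCP (robot.tcp_to_tips is the z of the fingertips in the tool frame, in mm); z points along the fingers, y is the line along which they close (so a half turn about z gives the same grasp; the last joint's range is limited). The gripper opens to 85 mm and grips with 20 to 120 N. Pads are 22 mm wide; open, the fingers measure 114 mm over their backs; the gripper's body (76 mm by 85 mm) begins 54 mm behind the grasp point. The pads swing forward as they close: fully open they stand 13 mm farther back than shut.
Start: joints at [1.183, 0.053, 1.613, -0, 1.476, -0.119], TCP at [165.974, 602.54, 250.304] pointing down, gripper open.
Joint ranges: [-3.01, 3.01], [-1.01, 2.22], [0.06, 2.58], [-1.02, 4.17], [0.09, 2.62], [-3.14, 3.14]. Speed limits (rad/s): [2.57, 2.57, 3.14, 3.14, 3.14, 3.14].

INTERFACE

Orientations are given as [roll, pitch, yaw] about the fixed x, y, z axes, in that order (R = Rz(yaw) Ry(pitch) Rx(roll)).
In Python, from bench import readout, get_image, get_calibration, robot gives the robot as it stands.
- The arm moves only by the tool drive_tool, never from a script. Its argument "steps" is a list of rows, each an object of numbers: "tx", "ty", "tz": the shift along the tool's x, y, z in mm; "spin": the turn about the tool's z in rad; "hand": the finger opening in mm, from 0 to 85.4. A call has 1 to 12 rows; each row is the pose to reach, as a shift and turn from the pose commanded when the call began, along the tool's axes at that moment; what a row does not reach only later rows make up. A row lasts 1/8 s, in which the tool goes at most 62.5 mm and 10.7 degrees, less where a joint would pass 70% of its speed; a pose out of reach is approached as far as the arm can. A call with a gripper value outside its range is refused whole. The fingers move at their own pace and stop on an object; "newtons" is the grip in N (left out, the last holds). Time passes only in rows, so rows that repeat a pose let the fingers close. It gives the time, the measured TCP pose, the force, the opening and the grip force at its end, in the units of the state.
- readout.state(): the state, without advancing time (a new reading comes with each control period).
- get_image(name): name is "side" or "top"; returns the picture (420x560x3 uint8, red, green, blue); there is no depth.
- get_calibration(name): a dict with "vfov" (degrees; the focal length in pixels is half the picture's height over the tangent of half this angle, whatever the lens; pixels are square), "cx", "cy" (the principal point, pixels), "R" (3x3) and "t" (3): a world point X has camera coordinates R X + t. Camera axes: x right, y down, z forward; pixel columns grow to the right and rows downward; lengths in mm; the calibration is good to about 2 mm. A picture is of the moment at which its call begins. get_calibration takes no time and is no camera call.
- robot.hand_in(): hands the job in; it is judged then, once.
The state is a dict: "time": time; "joints": joint angles; "qd": joint speeds; "tau": joint torques, N m; "tool_pos": TCP position; "ee_rot": TCP orientation; "contact_force": force on the tool from outside, world axes, zero at the start; "moment": the same for the moment, N m; "gripper_width": opening from 0.0 (shut) to 1.0 (fully open); "gripper_force": force on a finger pad.
Only numpy, scipy, OpenCV 4.12 (cv2) and the standard library are available. Lean on these libraries where they do the work, as an engineer would, in place of code of your own. Each camera call takes 0.05 s, during which the arm holds its last target. There are 200 camera calls.

## Working session

There is one attempt and no reset: what is moved stays moved. The work goes in short steps, Python scripts to look and compute and a tool call to move; the robot and the scene stay as the last step left them, time stands still between calls to the robot, and variables do not carry over. Pictures are saved under pics/ and viewed, at most 10 in all, crops included, and the job is handed in when it is done.

Besides the shell and the picture viewer there is one more tool, called after ">>>" as name([rows], argument=value, ...), one row to a line, values as JSON. drive_tool: Moves the arm, as the interface text tells. Its arguments: {"type":"object","properties":{"steps":{"type":"array"},"newtons":{"type":"number"}},"required":["steps"]}

```bash
mkdir -p pics; cat > h.py <<'E'
import numpy as np,cv2
from bench import readout,get_image,get_calibration,robot
def snap(n,f):
    im=get_image(n); cv2.imwrite('pics/'+f,im[:,:,::-1]); return im
def K(n):
    c=get_calibration(n); f=210/np.tan(np.radians(c['vfov'])/2); return f,c['cx'],c['cy'],np.array(c['R']),np.array(c['t'])
def proj(n,X):
    f,cx,cy,R,t=K(n); p=np.atleast_2d(X)@R.T+t; return np.c_[cx+f*p[:,0]/p[:,2],cy+f*p[:,1]/p[:,2]]
def atz(n,uv,z):
    f,cx,cy,R,t=K(n); d=R.T@np.array([(uv[0]-cx)/f,(uv[1]-cy)/f,1]); o=-R.T@t; return o+d*(z-o[2])/d[2]
def tri(a,b):
    A=[];B=[]
    for n,uv in(('side',a),('top',b)):
        f,cx,cy,R,t=K(n); d=R.T@np.array([(uv[0]-cx)/f,(uv[1]-cy)/f,1]); d/=np.linalg.norm(d); P=np.eye(3)-np.outer(d,d); A.append(P);B.append(P@(-R.T@t))
    X=np.linalg.solve(A[0]+A[1],B[0]+B[1]); return X,proj('side',X)[0]-a,proj('top',X)[0]-b
E
python3 - <<'E'
from h import *
np.set_printoptions(precision=3,suppress=True)
a=snap('side','s0.png');b=snap('top','t0.png')
for n in('side','top'):
    c=get_calibration(n);print(n,c, -np.array(c['R']).T@np.array(c['t']))
print(readout.state(),robot.tcp_to_tips)
cv2.imwrite('pics/both.png',cv2.resize(np.vstack([a]),(800,600))[:,:,::-1]);cv2.imwrite('pics/bt.png',cv2.resize(b,(800,600))[:,:,::-1])
E
```

```text
side {'vfov': 44.29487876266251, 'cx': 275.11181530358334, 'cy': 210.99249441919395, 'R': array([[-0.977, -0.211, -0.019],
       [-0.136,  0.694, -0.707],
       [ 0.162, -0.688, -0.707]]), 't': array([ 557.76 ,  227.125, 1640.344])} [ 309.914 1089.216 1330.778]
top {'vfov': 46.85842304998394, 'cx': 273.37933610404986, 'cy': 210.84302597745366, 'R': array([[ 0.01 , -1.   , -0.005],
       [-0.992, -0.009, -0.122],
       [ 0.122,  0.006, -0.992]]), 't': array([  -2.869,  593.788, 1379.075])} [ 420.843   -5.819 1441.283]
{'time': 0.1, 'joints': array([ 1.183,  0.053,  1.614, -0.   ,  1.476, -0.119]), 'qd': array([ 0.001, -0.001, -0.003,  0.   ,  0.001,  0.002]), 'tau': array([ -0.   , -39.491, -37.136,  -0.   ,   0.004,   0.   ]), 'tool_pos': array([165.778, 602.071, 249.186]), 'ee_rot': array([-3.14 , -0.   ,  2.873]), 'contact_force': array([-0.444, -0.432, -1.06 ]), 'moment': array([ 0.014, -0.043,  0.045]), 'gripper_force': 0.0, 'gripper_width': 0.9995423802868122} 19.0
```

View pics/both.png

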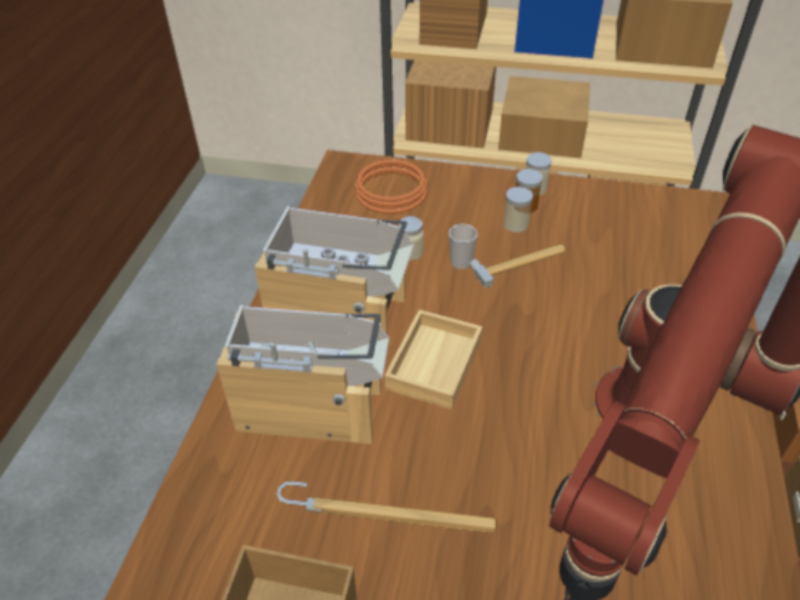

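View pics/bt.png

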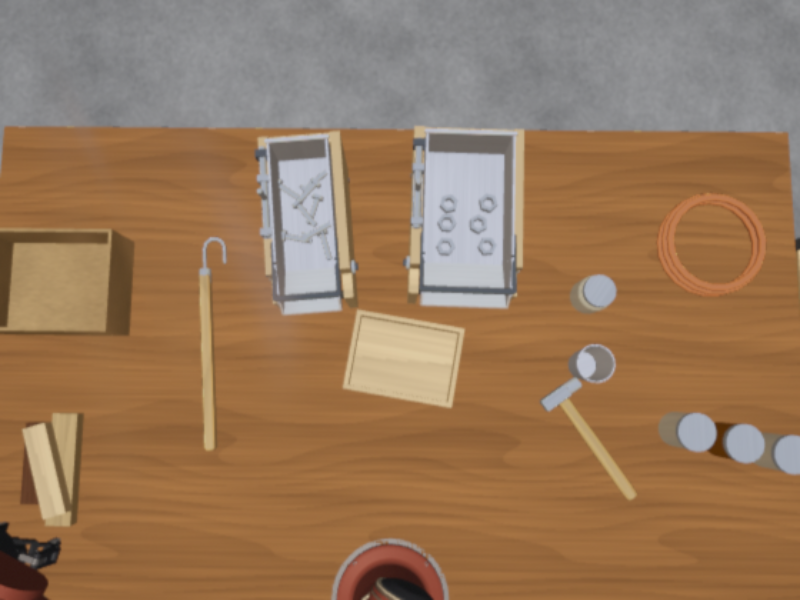

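The side view shows the wide bin behind, around (330,260) of the 800x600 picture. The narrow bin is nearer at (300,370), the tray at (435,358), and the rod runs from hook (293,493) to pole end (493,523). In the top view the wide bin is at (470,215), the tray at (405,358), and the rod runs from (214,245) to (209,448). Next I'll crop in closer.

```bash
python3 - <<'E'
from h import *
s=cv2.imread('pics/s0.png');t=cv2.imread('pics/t0.png')
def g(im,x,y,w,h,k):
    c=cv2.resize(im[y:y+h,x:x+w],None,fx=k,fy=k,interpolation=cv2.INTER_CUBIC)
    for i in range(0,w,20): cv2.putText(c,str(x+i),(i*k,8),0,.3,(0,0,255));cv2.line(c,(i*k,0),(i*k,c.shape[0]),(0,0,255),1) if 0 else cv2.line(c,(i*k,10),(i*k,14),(0,0,255),1)
    for i in range(0,h,20): cv2.putText(c,str(y+i),(0,i*k+4),0,.3,(255,0,0))
    return c
a=g(t,280,80,100,150,4);b=g(s,170,140,100,150,4)
cv2.imwrite('pics/c1.png',np.hstack([a,b]))
E
```

```text
(no output)
```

View pics/c1.png

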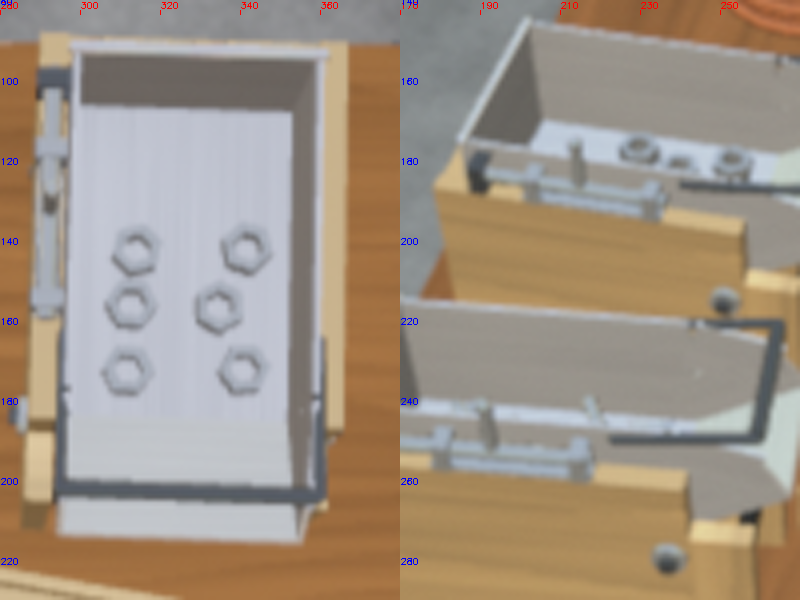

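```bash
cat > fit.py <<'E'
from h import *
from scipy.optimize import least_squares
np.set_printoptions(precision=2,suppress=True)
T=[((-65,79,263),(295.5,202.5)),((-65,-79,263),(360.5,203.5)),((-87,75,200),(294.2,213.2)),((-87,-75,200),(355.7,215.5)),((240,100,225),(290,89)),((240,-100,225),(366.7,90.5)),((-15,-100,225),(366,188)),((-15,100,225),(286,187.5)),((120,91,292),(292,121))]
S=[((120,91,292),(213.7,175.5)),((120,91,252),(214.5,186)),((-15,100,225),(256.2,195))]
def W(p,P):
    P=np.array(P,float); P[P[:,0]==120,0]-=p[3]; c,s=np.cos(p[2]),np.sin(p[2])
    return np.c_[p[0]+c*P[:,0]-s*P[:,1],p[1]+s*P[:,0]+c*P[:,1],P[:,2]]
def r(p): return np.r_[(proj('top',W(p,[a for a,_ in T]))-[b for _,b in T]).ravel(),(proj('side',W(p,[a for a,_ in S]))-[b for _,b in S]).ravel()]
q=least_squares(r,[700,-150,0,2],loss='soft_l1').x
if __name__=='__main__':
    print(q,'\n',r(q).reshape(-1,2)); print('stem',W(q,[(120,91,270)]),'bar',W(q,[(-65,0,263)]))
    k=.7
    for a,b in(((493,523),(209,448)),((312,504),(205,270)),((435,358),(405,358))): print(tri(np.array(a)*k,np.array(b)*k))
    R=[atz('top',np.array(u)*k,13) for u in((209,448),(205,270),(214,238),(226,262))];print(np.array(R))
    c=np.array([atz('top',np.array(u)*k,50) for u in((359,311),(464,327),(452,406),(344,388))]);print(c,c.mean(0))
    c=np.array([atz('side',np.array(u)*k,50) for u in((422,313),(481,325),(450,394),(388,375))]);print(c,c.mean(0))
E
python3 fit.py
```

```text
[ 650.21 -133.07   -0.02    0.66] 
 [[ 0.14  0.23]
 [-0.41  0.81]
 [ 1.83  1.42]
 [-1.42  0.55]
 [-0.7  -0.18]
 [-0.66  0.05]
 [-0.16 -0.95]
 [ 1.17 -2.35]
 [ 0.7   5.21]
 [-0.88 -1.81]
 [-0.35 -2.64]
 [-0.94  2.65]]
stem [[770.95 -43.94 270.  ]] bar [[ 585.22 -132.06  263.  ]]
(array([293.87, 366.44,  19.68]), array([-0.01, -0.  ]), array([0.  , 0.01]))
(array([655.34, 392.21,   9.41]), array([-1.43, -0.26]), array([0.17, 1.38]))
(array([477.53, -28.15,  14.22]), array([-0.48, -0.05]), array([0.05, 0.55]))
[[293.3  368.19  13.  ]
 [658.92 391.89  13.  ]
 [727.31 375.82  13.  ]
 [676.29 348.54  13.  ]]
[[ 571.58   66.24   50.  ]
 [ 541.11 -145.83   50.  ]
 [ 383.45 -121.49   50.  ]
 [ 416.83   93.8    50.  ]] [478.24 -26.82  50.  ]
[[ 526.7  -132.52   50.  ]
 [ 382.06 -120.6    50.  ]
 [ 421.67   97.26   50.  ]
 [ 565.73   71.78   50.  ]] [474.04 -21.02  50.  ]
```

```bash
cat >> h.py <<'E'
def go(*targets):
    "targets: (x,y,z,yaw) -> tool-frame shift, spin from measured pose"
    s=readout.state(); y0=s['ee_rot'][2]; p=s['tool_pos']; c,n=np.cos(y0),np.sin(y0)
    for x,y,z,w in targets:
        d=np.array([x,y,z])-p; dy=(w-y0+np.pi)%(2*np.pi)-np.pi
        print('tx %.0f ty %.0f tz %.0f spin %.3f'%(c*d[0]+n*d[1],n*d[0]-c*d[1],-d[2],-dy))
E
python3 -c "
from h import *
go((420,300,250,2.0),(402,-14,150,1.43))"
```

```text
tx -325 ty -224 tz -1 spin 0.873
tx -391 ty -531 tz 99 spin 1.443
```

>>> drive_tool([
  {"tx":-55,"ty":-37,"tz":0,"spin":0.14,"hand":40},
  {"tx":-110,"ty":-75,"tz":0,"spin":0.29,"hand":40},
  {"tx":-165,"ty":-112,"tz":0,"spin":0.44,"hand":40},
  {"tx":-220,"ty":-150,"tz":0,"spin":0.6,"hand":40},
  {"tx":-275,"ty":-190,"tz":0,"spin":0.75,"hand":40},
  {"tx":-325,"ty":-224,"tz":0,"spin":0.87,"hand":40},
  {"tx":-340,"ty":-280,"tz":0,"spin":1.0,"hand":40},
  {"tx":-352,"ty":-340,"tz":10,"spin":1.15,"hand":40},
  {"tx":-365,"ty":-400,"tz":40,"spin":1.3,"hand":40},
  {"tx":-378,"ty":-460,"tz":70,"spin":1.44,"hand":40},
  {"tx":-391,"ty":-520,"tz":90,"spin":1.44,"hand":40},
  {"tx":-391,"ty":-531,"tz":99,"spin":1.44,"hand":40},
])

```text
time: 1.6
tool_pos: [400.9, -15.3, 150.0]
ee_rot: [-3.141, 0.0, 1.43]
contact_force: [0.0, 0.1, -0.2]
gripper_width: 0.471
gripper_force: 0.0
```

>>> drive_tool([
  {"tz":0,"hand":40},
  {"tz":0,"hand":40},
  {"tz":0,"hand":40},
])

```text
$.steps[0]: bad value
```

```bash
python3 - <<'E'
from h import *
s=readout.state();print(s['time'],s['tool_pos'],s['ee_rot'],s['gripper_width'])
a=snap('side','s1.png');b=snap('top','t1.png')
def g(im,x,y,w,h,k):
    c=cv2.resize(im[y:y+h,x:x+w],None,fx=k,fy=k,interpolation=cv2.INTER_CUBIC)
    for i in range(0,w,20): cv2.putText(c,str(x+i),(i*k,8),0,.3,(0,0,255))
    for i in range(0,h,20): cv2.putText(c,str(y+i),(0,i*k+4),0,.3,(255,0,0))
    return c
cv2.imwrite('pics/c2.png',np.hstack([g(b,230,190,130,130,3),g(a,250,200,130,130,3)])[:,:,::-1])
go((402,-14,38,1.43))
E
```

```text
1.6 [400.92126418 -15.31712667 149.99897922] [-3.14074982e+00  2.36274986e-04  1.43043275e+00] 0.47060131821110585
tx 2 ty 2 tz 111 spin -0.002
```

View pics/c2.png

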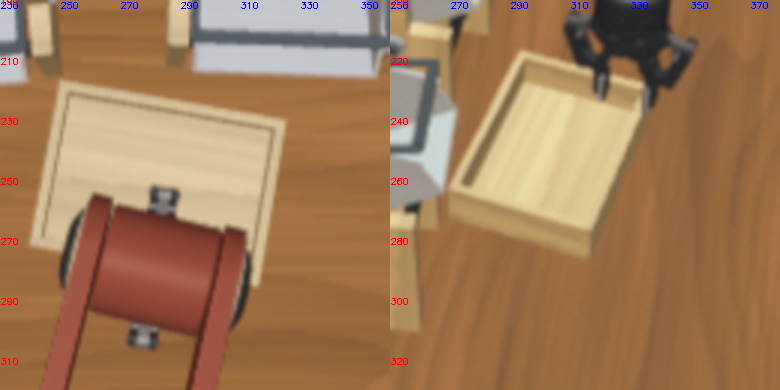

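The crop shows the tray's top corners at (251,217), (325,230), (316,285) and (240,272) in the top view. The fingers straddle its front wall.

```bash
python3 - <<'E'
from h import *
c=np.array([atz('top',u,50) for u in((250.7,216.7),(325,230.3),(316,285.3),(240,271.7))]);print(c.round(),c.mean(0))
d=np.array([atz('side',u,50) for u in((270,262.3),(294.3,217.3),(336,230),(316.7,277.3))]);print(d.round(),d.mean(0))
v=c[0]+c[3]-c[1]-c[2];yaw=np.arctan2(-v[0],v[1]);print(yaw);m=(c.mean(0)+d.mean(0))/2
print(tri((270,262.3),(250.7,216.7))[0],tri((294.3,217.3),(325,230.3))[0])
p=m-75.5*np.array([np.cos(yaw),np.sin(yaw),0]);print(p)
go((p[0],p[1],38,yaw+np.pi/2))
E
```

```text
[[ 574.   68.   50.]
 [ 537. -146.   50.]
 [ 380. -120.   50.]
 [ 417.   96.   50.]] [477.10498104 -25.66108367  50.        ]
[[ 571.   72.   50.]
 [ 532. -140.   50.]
 [ 383. -109.   50.]
 [ 416.  102.   50.]] [475.35652792 -18.7425726   50.        ]
-0.16911981515359667
[573.47634281  68.10657036  45.08500025] [ 535.51571948 -147.34741174   42.59847195]
[401.80789056  -9.49406173  50.        ]
tx 6 ty 1 tz 111 spin 0.026
```

>>> drive_tool([
  {"tx":2,"ty":1,"tz":50,"spin":0.026,"hand":40},
  {"tx":2,"ty":1,"tz":95,"spin":0.026,"hand":40},
  {"tx":2,"ty":1,"tz":111,"spin":0.026,"hand":40},
  {"tx":2,"ty":1,"tz":111,"spin":0.026,"hand":4},
  {"tx":2,"ty":1,"tz":111,"spin":0.026,"hand":4},
  {"tx":2,"ty":1,"tz":111,"spin":0.026,"hand":4},
  {"tx":2,"ty":1,"tz":111,"spin":0.026,"hand":4},
  {"tx":2,"ty":1,"tz":111,"spin":0.026,"hand":4},
], newtons=40)

```text
time: 2.7
tool_pos: [403.7, -11.2, 41.1]
ee_rot: [3.141, -0.001, 1.407]
contact_force: [-0.9, 2.4, 2.9]
gripper_width: 0.099
gripper_force: 42.7
```

```bash
python3 -c "
from h import *
s=readout.state();print(s['tool_pos'],s['ee_rot'],s['gripper_width']*85.4)
q=-0.02
f=lambda x:(650.2+x,-133.1+q*x,s['tool_pos'][2],q+np.pi/2)
go(f(-235),f(-222),f(-216))"
```

```text
[403.70397092 -11.18556003  41.14224573] [ 3.14062764e+00 -7.02942400e-04  1.40674231e+00] 8.45821272162243
tx -114 ty 30 tz -0 spin -0.144
tx -112 ty 43 tz -0 spin -0.144
tx -111 ty 49 tz -0 spin -0.144
```

>>> drive_tool([
  {"tx":-28,"ty":7,"spin":-0.04,"hand":4,"tz":0},
  {"tx":-56,"ty":14,"spin":-0.08,"hand":4,"tz":0},
  {"tx":-84,"ty":21,"spin":-0.11,"hand":4,"tz":0},
  {"tx":-114,"ty":30,"spin":-0.144,"hand":4,"tz":0},
  {"tx":-113,"ty":36,"spin":-0.144,"hand":4,"tz":0},
  {"tx":-112,"ty":40,"spin":-0.144,"hand":4,"tz":0},
  {"tx":-112,"ty":43,"spin":-0.144,"hand":4,"tz":0},
  {"tx":-112,"ty":43,"spin":-0.144,"hand":4,"tz":0},
])

```text
time: 3.7
tool_pos: [427.1, -129.0, 41.1]
ee_rot: [-3.14, 0.001, 1.551]
contact_force: [-5.8, -1.3, 5.9]
gripper_width: 0.096
gripper_force: 43.3
```

```bash
python3 - <<'E'
from h import *
a=snap('side','s2.png');b=snap('top','t2.png')
def g(im,x,y,w,h,k):
    c=cv2.resize(im[y:y+h,x:x+w],None,fx=k,fy=k,interpolation=cv2.INTER_CUBIC)
    for i in range(0,w,20): cv2.putText(c,str(x+i),(i*k,8),0,.3,(0,0,255))
    for i in range(0,h,20): cv2.putText(c,str(y+i),(0,i*k+4),0,.3,(255,0,0))
    return c
cv2.imwrite('pics/c3.png',np.hstack([g(b,270,170,120,140,3),g(a,230,150,120,140,3)])[:,:,::-1])
s=readout.state();print(s['tool_pos'],s['ee_rot'][2],s['contact_force'])
E
```

```text
[ 427.10856891 -129.02201898   41.11563044] 1.5507130778914298 [-5.70505801 -1.0911557   6.12565734]
```

View pics/c3.png

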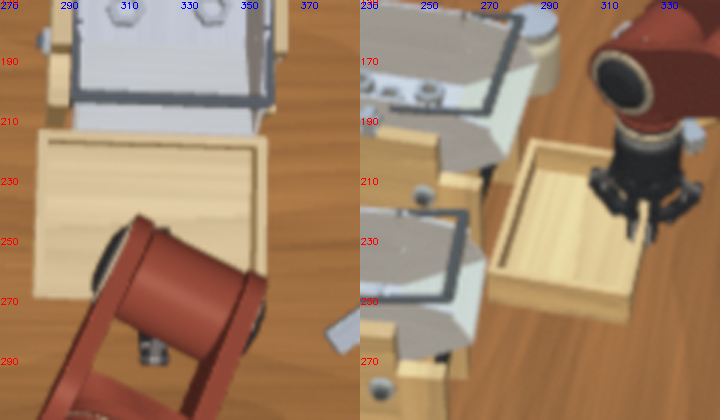

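The tray's back edge runs from (283,213) to (359,216) in the top view, close to square under the lip. I'll compute the remaining gap.

```bash
python3 - <<'E'
from h import *
from fit import q,W
c=np.array([atz('top',u,50) for u in((283.3,213.3),(358.7,216),(281.3,268.7))]);print(c.round(1))
print(q,W(q,[(-60,100,50),(-60,-100,50)]))
print('foot',atz('top',(288,209),85))
# knob / cheek front corner
print(proj('top',W(q,[(-60,100,170),(-60,-100,170),(-60,100,50),(-60,-100,50)])))
E
```

```text
[[ 585.2  -26.1   50. ]
 [ 579.4 -243.7   50. ]
 [ 426.2  -21.5   50. ]]
[ 650.21 -133.07   -0.02    0.66] [[ 591.77  -32.15   50.  ]
 [ 588.67 -232.13   50.  ]]
foot [593.42 -38.74  85.  ]
[[286.31 205.55]
 [361.97 207.4 ]
 [285.42 211.07]
 [354.64 212.77]]
```

>>> drive_tool([
  {"tx":0,"ty":3,"tz":0,"spin":-0.01,"hand":4},
  {"tx":0,"ty":5,"tz":0,"spin":-0.01,"hand":4},
  {"tx":0,"ty":7,"tz":0,"spin":-0.01,"hand":4},
  {"tx":0,"ty":7,"tz":0,"spin":-0.01,"hand":4},
])

```text
time: 4.3
tool_pos: [433.8, -128.9, 41.1]
ee_rot: [-3.139, 0.001, 1.561]
contact_force: [-7.5, 0.0, 7.5]
gripper_width: 0.098
gripper_force: 43.5
```

>>> drive_tool([
  {"tx":0,"ty":1,"tz":0,"spin":0,"hand":4},
  {"tx":0,"ty":2,"tz":0,"spin":0,"hand":4},
  {"tx":0,"ty":2,"tz":0,"spin":0,"hand":4},
])

```text
time: 4.68
tool_pos: [434.1, -128.9, 41.1]
ee_rot: [-3.134, 0.001, 1.561]
contact_force: [-16.3, -0.4, 15.3]
gripper_width: 0.093
gripper_force: 44.6
```

>>> drive_tool([
  {"tx":0,"ty":-2,"tz":0,"spin":0,"hand":30},
  {"tx":0,"ty":-2,"tz":0,"spin":0,"hand":30},
  {"tx":0,"ty":-2,"tz":0,"spin":0,"hand":30},
  {"tx":0,"ty":-2,"tz":-20,"spin":0,"hand":40},
  {"tx":0,"ty":-2,"tz":-70,"spin":0,"hand":50},
  {"tx":0,"ty":-2,"tz":-120,"spin":0,"hand":60},
])

```text
time: 5.42
tool_pos: [434.0, -128.8, 161.2]
ee_rot: [-3.141, -0.0, 1.561]
contact_force: [0.9, -0.0, -0.4]
gripper_width: 0.702
gripper_force: 0.0
```

```bash
python3 -c "
from h import *
s=readout.state();print(s['tool_pos'],s['time'])
go((476,380,150,3.207))"
```

```text
[ 434.03170369 -128.75656706  161.18121272] 5.425
tx 509 ty 37 tz 11 spin -1.646
```

>>> drive_tool([
  {"tx":45,"ty":4,"tz":0,"spin":-0.16,"hand":50},
  {"tx":95,"ty":8,"tz":0,"spin":-0.33,"hand":50},
  {"tx":145,"ty":12,"tz":0,"spin":-0.5,"hand":50},
  {"tx":195,"ty":16,"tz":0,"spin":-0.67,"hand":50},
  {"tx":245,"ty":20,"tz":0,"spin":-0.84,"hand":50},
  {"tx":295,"ty":24,"tz":0,"spin":-1.01,"hand":50},
  {"tx":345,"ty":28,"tz":0,"spin":-1.18,"hand":50},
  {"tx":395,"ty":32,"tz":0,"spin":-1.35,"hand":50},
  {"tx":445,"ty":36,"tz":0,"spin":-1.5,"hand":50},
  {"tx":490,"ty":37,"tz":5,"spin":-1.646,"hand":50},
  {"tx":509,"ty":37,"tz":11,"spin":-1.646,"hand":50},
  {"tx":509,"ty":37,"tz":40,"spin":-1.646,"hand":50},
])

```text
time: 6.92
tool_pos: [477.7, 381.5, 121.9]
ee_rot: [3.14, 0.004, -3.077]
contact_force: [0.3, -0.7, -0.1]
gripper_width: 0.584
gripper_force: 0.0
```

```bash
python3 - <<'E'
from h import *
s=readout.state();print(s['tool_pos'],s['time'],s['ee_rot'])
# check rod by colour along centreline in initial images
b=cv2.imread('pics/t0.png').astype(int)
hsv=cv2.cvtColor(b.astype(np.uint8),cv2.COLOR_BGR2HSV)
for r in (195,215,235,255,275,295,305,310,314,318):
    v=b[r,130:165].sum(1); i=np.where(v>v.min()+0.6*(v.max()-v.min()))[0]; u=130+(i.min()+i.max())/2; print(r,i.min()+130,i.max()+130,atz('top',(u+.5,r+.5),26).round(1))
go((476,380,23,3.207))
E
```

```text
[477.70070549 381.4777414  121.87205306] 6.925 [ 3.13966184  0.00418455 -3.07684246]
195 140 145 [637.3 388.9  26. ]
215 140 146 [577.8 384.9  26. ]
235 141 147 [518.9 379.5  26. ]
255 141 147 [460.6 377.   26. ]
275 142 148 [402.8 371.6  26. ]
295 143 149 [345.7 366.4  26. ]
305 143 149 [317.3 365.2  26. ]
310 143 149 [303.2 364.6  26. ]
314 144 148 [291.9 364.1  26. ]
318 153 164 [281.  327.7  26. ]
tx 2 ty -1 tz 99 spin -0.001
```

>>> drive_tool([
  {"tx":2,"ty":-3,"tz":45,"spin":-0.008,"hand":50},
  {"tx":2,"ty":-3,"tz":85,"spin":-0.008,"hand":50},
  {"tx":2,"ty":-3,"tz":97,"spin":-0.008,"hand":50},
  {"tx":2,"ty":-3,"tz":97,"spin":-0.008,"hand":15},
  {"tx":2,"ty":-3,"tz":97,"spin":-0.008,"hand":15},
  {"tx":2,"ty":-3,"tz":97,"spin":-0.008,"hand":15},
  {"tx":2,"ty":-3,"tz":97,"spin":-0.008,"hand":15},
  {"tx":2,"ty":-3,"tz":97,"spin":-0.008,"hand":15},
], newtons=80)

```text
time: 7.92
tool_pos: [475.7, 377.1, 25.1]
ee_rot: [3.141, 0.002, -3.068]
contact_force: [-0.3, -0.5, 6.7]
gripper_width: 0.237
gripper_force: 80.9
```

```bash
python3 -c "
from h import *
go((476,377,355,3.2150),(534,-11,345,3.0916))"
```

```text
tx -0 ty -0 tz -330 spin -0.000
tx -30 ty -391 tz -320 spin 0.123
```

>>> drive_tool([
  {"tx":0,"ty":0,"tz":-30,"spin":0,"hand":15},
  {"tx":0,"ty":0,"tz":-90,"spin":0,"hand":15},
  {"tx":0,"ty":0,"tz":-150,"spin":0,"hand":15},
  {"tx":0,"ty":0,"tz":-210,"spin":0,"hand":15},
  {"tx":0,"ty":0,"tz":-270,"spin":0,"hand":15},
  {"tx":0,"ty":0,"tz":-330,"spin":0,"hand":15},
  {"tx":0,"ty":0,"tz":-330,"spin":0,"hand":15},
])

```text
time: 8.8
tool_pos: [476.2, 377.5, 361.1]
ee_rot: [3.136, 0.011, -3.068]
contact_force: [-0.0, -0.4, -1.4]
gripper_width: 0.238
gripper_force: 80.0
```

>>> drive_tool([
  {"tx":-3,"ty":-40,"tz":-330,"spin":0.01,"hand":15},
  {"tx":-7,"ty":-90,"tz":-328,"spin":0.03,"hand":15},
  {"tx":-11,"ty":-145,"tz":-326,"spin":0.05,"hand":15},
  {"tx":-15,"ty":-200,"tz":-324,"spin":0.07,"hand":15},
  {"tx":-19,"ty":-255,"tz":-322,"spin":0.09,"hand":15},
  {"tx":-24,"ty":-310,"tz":-320,"spin":0.11,"hand":15},
  {"tx":-28,"ty":-360,"tz":-320,"spin":0.123,"hand":15},
  {"tx":-30,"ty":-391,"tz":-320,"spin":0.123,"hand":15},
  {"tx":-30,"ty":-391,"tz":-320,"spin":0.123,"hand":15},
  {"tx":-30,"ty":-391,"tz":-320,"spin":0.123,"hand":15},
])

```text
time: 10.05
tool_pos: [534.2, -14.9, 671.5]
ee_rot: [-3.141, -0.003, 3.085]
contact_force: [-0.8, 1.1, -1.1]
gripper_width: 0.234
gripper_force: 79.9
```

The second call's rows start from the new pose, so the arm went too high. It did no harm, and I'll bring it back down.

>>> drive_tool([
  {"tx":0,"ty":4,"tz":60,"spin":0,"hand":15},
  {"tx":0,"ty":4,"tz":120,"spin":0,"hand":15},
  {"tx":0,"ty":4,"tz":180,"spin":0,"hand":15},
  {"tx":0,"ty":4,"tz":240,"spin":0,"hand":15},
  {"tx":0,"ty":4,"tz":290,"spin":0,"hand":15},
  {"tx":0,"ty":4,"tz":322,"spin":0,"hand":15},
  {"tx":0,"ty":4,"tz":324,"spin":0,"hand":15},
  {"tx":0,"ty":4,"tz":324,"spin":0,"hand":15},
])

```text
time: 11.05
tool_pos: [533.5, -6.7, 350.2]
ee_rot: [3.142, 0.001, 3.093]
contact_force: [-0.1, -0.3, -0.8]
gripper_width: 0.236
gripper_force: 79.9
```

```bash
python3 - <<'E'
from h import *
s=readout.state();print(s['tool_pos'],s['ee_rot'],s['time'])
a=snap('side','s3.png');b=snap('top','t3.png')
def g(im,x,y,w,h,k):
    c=cv2.resize(im[y:y+h,x:x+w],None,fx=k,fy=k,interpolation=cv2.INTER_CUBIC)
    for i in range(0,w,20): cv2.putText(c,str(x+i),(i*k,8),0,.3,(0,0,255))
    for i in range(0,h,20): cv2.putText(c,str(y+i),(0,i*k+4),0,.3,(255,0,0))
    return c
cv2.imwrite('pics/c4.png',np.hstack([g(b,265,85,80,120,5),g(a,185,120,80,120,5)])[:,:,::-1])
E
```

```text
[533.50896016  -6.71819223 350.22914304] [3.14151357e+00 1.02967820e-03 3.09269093e+00] 11.05
```

View pics/c4.png

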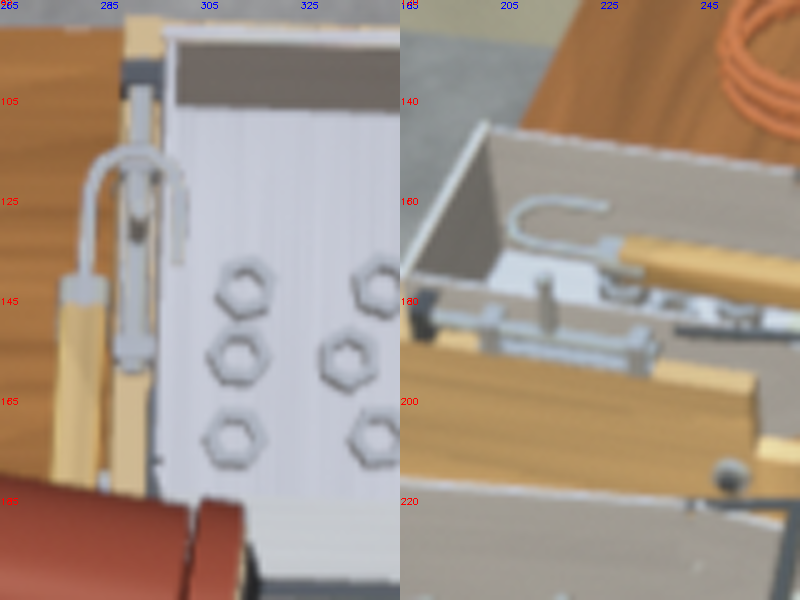

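The hook's far wire is at about (291.7,115.4) in the top view. The stem is below it, with its side-view tip at (214,175) and base at (214.6,186).

```bash
python3 - <<'E'
from h import *
np.set_printoptions(precision=1,suppress=True)
print('stem side tip/base',atz('side',(214,175),292),atz('side',(214.6,186),252))
for x in(760,765,770): print(x,proj('top',[(x,-44,252),(x,-44,292)]).ravel(),proj('side',[(x,-44,252),(x,-44,292)]).ravel())
print('hook far',atz('top',(291.7,115.4),338),'arms',atz('top',(282.4,133),338),atz('top',(301,133),338))
s=readout.state();y=s['ee_rot'][2]-np.pi;R=np.array([[np.cos(y),-np.sin(y)],[np.sin(y),np.cos(y)]]);print('pred bowl',s['tool_pos'][:2]+R@[235,-21],'far',s['tool_pos'][:2]+R@[256,-21])
print('side: hook pred',proj('side',[*(s['tool_pos'][:2]+R@[256,-21]),338]))
E
```

```text
stem side tip/base [765.6 -38.7 292. ] [765.9 -32.4 252. ]
760 [292.1 135.1 292.7 130.6] [217.5 183.8 216.2 174.1]
765 [292.2 133.2 292.7 128.6] [216.  183.6 214.7 173.9]
770 [292.2 131.3 292.7 126.6] [214.4 183.4 213.1 173.7]
hook far [783.1 -39.9 338. ] arms [740.4 -18.4 338. ] [740.7 -61.9 338. ]
pred bowl [767.7 -39.7] far [788.7 -40.7]
side: hook pred [[205.3 162.1]]
```

>>> drive_tool([
  {"tx":-5,"ty":-3,"tz":0,"spin":0,"hand":15},
  {"tx":-5,"ty":-3,"tz":15,"spin":0,"hand":15},
  {"tx":-5,"ty":-3,"tz":30,"spin":0,"hand":15},
  {"tx":-5,"ty":-3,"tz":42,"spin":0,"hand":15},
  {"tx":-5,"ty":-3,"tz":52,"spin":0,"hand":15},
  {"tx":-5,"ty":-3,"tz":58,"spin":0,"hand":15},
  {"tx":-5,"ty":-3,"tz":63,"spin":0,"hand":15},
  {"tx":-5,"ty":-3,"tz":63,"spin":0,"hand":15},
])

```text
time: 12.15
tool_pos: [538.1, -10.5, 286.1]
ee_rot: [3.142, -0.0, 3.092]
contact_force: [0.4, -0.0, -1.1]
gripper_width: 0.24
gripper_force: 79.9
```

```bash
python3 - <<'E'
from h import *
s=readout.state();print(s['tool_pos'],s['ee_rot'],s['contact_force'],s['moment'])
a=snap('side','s4.png');b=snap('top','t4.png')
def g(im,x,y,w,h,k):
    c=cv2.resize(im[y:y+h,x:x+w],None,fx=k,fy=k,interpolation=cv2.INTER_CUBIC)
    for i in range(0,w,20): cv2.putText(c,str(x+i),(i*k,8),0,.3,(0,0,255))
    for i in range(0,h,20): cv2.putText(c,str(y+i),(0,i*k+4),0,.3,(255,0,0))
    return c
cv2.imwrite('pics/c5.png',np.hstack([g(b,265,95,66,90,6),g(a,185,130,66,90,6)])[:,:,::-1])
E
```

```text
[538.10521296 -10.54028834 286.11137457] [ 3.14156817e+00 -2.61962638e-04  3.09185923e+00] [ 0.37231915 -0.03426176 -1.07056778] [0.01047614 0.00615178 0.03899298]
```

View pics/c5.png

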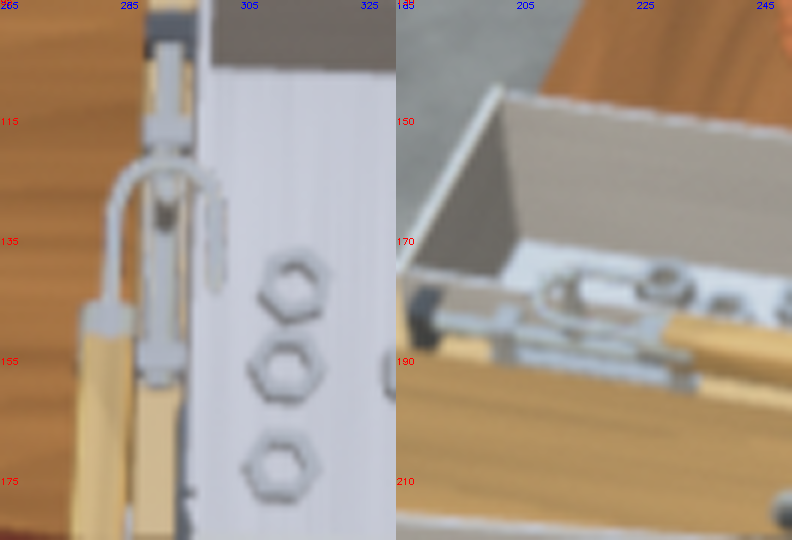

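The stem stands inside the bowl in both views, at (292.5,130) top and (214,178) side, so I'll draw the bolt now.

>>> drive_tool([
  {"tx":6,"ty":0,"tz":0,"spin":0,"hand":15},
  {"tx":12,"ty":0,"tz":0,"spin":0,"hand":15},
  {"tx":18,"ty":-1,"tz":0,"spin":0,"hand":15},
  {"tx":25,"ty":-1,"tz":0,"spin":0,"hand":15},
  {"tx":32,"ty":-1,"tz":0,"spin":0,"hand":15},
  {"tx":39,"ty":-2,"tz":0,"spin":0,"hand":15},
  {"tx":46,"ty":-2,"tz":0,"spin":0,"hand":15},
])

```text
time: 13.12
tool_pos: [491.7, -10.2, 286.4]
ee_rot: [3.141, 0.0, 3.092]
contact_force: [2.6, 0.9, -1.0]
gripper_width: 0.241
gripper_force: 79.9
```

>>> drive_tool([
  {"tx":3,"ty":0,"tz":0,"spin":0,"hand":15},
  {"tx":5,"ty":0,"tz":0,"spin":0,"hand":15},
  {"tx":5,"ty":0,"tz":0,"spin":0,"hand":15},
])

```text
time: 13.5
tool_pos: [490.2, -10.4, 287.5]
ee_rot: [-3.141, 0.011, 3.092]
contact_force: [17.0, -1.1, -3.3]
gripper_width: 0.241
gripper_force: 79.5
```

Force is 17 N, so this should be the end stop. I'll back off 8 mm, lift, and check the stem.

>>> drive_tool([
  {"tx":-8,"ty":0,"tz":0,"spin":0,"hand":15},
  {"tx":-10,"ty":0,"tz":0,"spin":0,"hand":15},
  {"tx":-10,"ty":0,"tz":-10,"spin":0,"hand":15},
  {"tx":-10,"ty":0,"tz":-25,"spin":0,"hand":15},
  {"tx":-10,"ty":0,"tz":-50,"spin":0,"hand":15},
  {"tx":-10,"ty":0,"tz":-75,"spin":0,"hand":15},
  {"tx":-10,"ty":0,"tz":-75,"spin":0,"hand":15},
])

```text
time: 14.38
tool_pos: [498.0, -10.7, 365.2]
ee_rot: [-3.141, 0.006, 3.092]
contact_force: [-0.8, 0.2, -1.3]
gripper_width: 0.242
gripper_force: 79.9
```

```bash
python3 - <<'E'
from h import *
s=readout.state();print(s['tool_pos'],s['ee_rot'],s['contact_force'])
a=snap('side','s5.png');b=snap('top','t5.png')
def g(im,x,y,w,h,k):
    c=cv2.resize(im[y:y+h,x:x+w],None,fx=k,fy=k,interpolation=cv2.INTER_CUBIC)
    for i in range(0,w,20): cv2.putText(c,str(x+i),(i*k,8),0,.3,(0,0,255))
    for i in range(0,h,20): cv2.putText(c,str(y+i),(0,i*k+4),0,.3,(255,0,0))
    return c
cv2.imwrite('pics/c6.png',np.hstack([g(b,265,95,66,90,6),g(a,185,130,66,90,6)])[:,:,::-1])
for b in(0,5,37,42):
    x=650.2+120-b; print(b,proj('side',[(x,-44,252),(x,-44,292)]).ravel())
go((500,120,365,3.1),(500,300,365,3.2),(476,377,60,3.215),(476,377,25,3.215))
E
```

```text
[498.02577095 -10.6630937  365.22450618] [-3.14074284  0.00626752  3.09186663] [-0.75953671  0.20213076 -1.27215387]
0 [214.38199458 183.37635837 213.05772386 173.70403631]
5 [215.91101992 183.5800715  214.61329761 173.90643647]
37 [225.73323805 184.88869259 224.60672109 175.20670944]
42 [227.27367997 185.09392676 226.17411757 175.41064789]
tx 4 ty 131 tz -4 spin -0.008
tx 12 ty 310 tz -4 spin -0.108
tx 40 ty 386 tz 301 spin -0.123
tx 40 ty 386 tz 336 spin -0.123
```

View pics/c6.png

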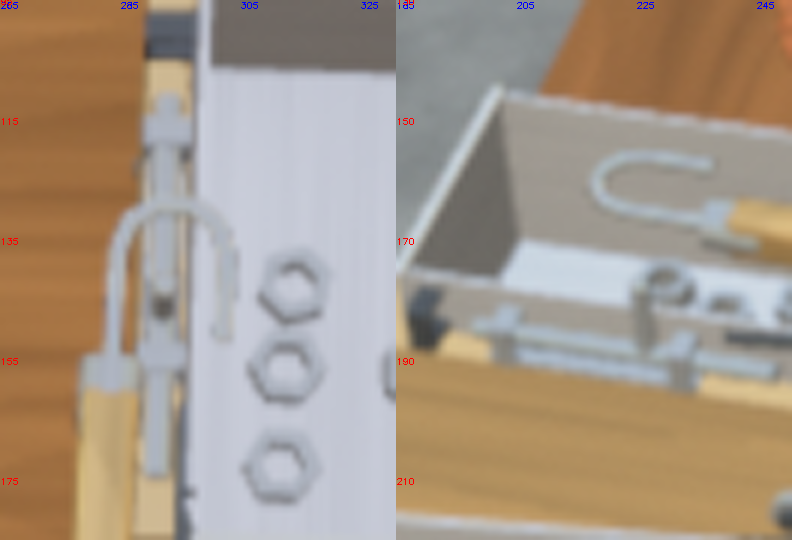

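The stem has moved 11.7 px in the side view, from 214 to 225.7. That is about 38 mm from its start, and with the stop felt, the bolt is fully drawn. I'll lay the rod back down.

>>> drive_tool([
  {"tx":2,"ty":40,"tz":-4,"spin":0,"hand":15},
  {"tx":4,"ty":95,"tz":-4,"spin":0,"hand":15},
  {"tx":5,"ty":150,"tz":-4,"spin":-0.02,"hand":15},
  {"tx":8,"ty":205,"tz":-4,"spin":-0.05,"hand":15},
  {"tx":10,"ty":260,"tz":-4,"spin":-0.08,"hand":15},
  {"tx":15,"ty":315,"tz":-4,"spin":-0.11,"hand":15},
  {"tx":25,"ty":365,"tz":10,"spin":-0.123,"hand":15},
  {"tx":40,"ty":386,"tz":60,"spin":-0.123,"hand":15},
  {"tx":40,"ty":386,"tz":120,"spin":-0.123,"hand":15},
  {"tx":40,"ty":386,"tz":180,"spin":-0.123,"hand":15},
  {"tx":40,"ty":386,"tz":240,"spin":-0.123,"hand":15},
  {"tx":40,"ty":386,"tz":290,"spin":-0.123,"hand":15},
])

```text
time: 15.98
tool_pos: [474.2, 375.8, 66.9]
ee_rot: [-3.139, -0.004, -3.068]
contact_force: [1.0, 0.2, -0.5]
gripper_width: 0.241
gripper_force: 79.9
```

>>> drive_tool([
  {"tx":0,"ty":0,"tz":15,"spin":0,"hand":15},
  {"tx":0,"ty":0,"tz":28,"spin":0,"hand":15},
  {"tx":0,"ty":0,"tz":34,"spin":0,"hand":15},
  {"tx":0,"ty":0,"tz":40,"spin":0,"hand":15},
  {"tx":0,"ty":0,"tz":43,"spin":0,"hand":15},
  {"tx":0,"ty":0,"tz":43,"spin":0,"hand":15},
])

```text
time: 16.73
tool_pos: [476.6, 377.1, 28.7]
ee_rot: [3.141, 0.0, -3.068]
contact_force: [0.4, 0.1, -1.4]
gripper_width: 0.24
gripper_force: 79.9
```

>>> drive_tool([
  {"tx":0,"ty":0,"tz":2,"spin":0,"hand":15},
  {"tx":0,"ty":0,"tz":4,"spin":0,"hand":15},
  {"tx":0,"ty":0,"tz":4,"spin":0,"hand":15},
])

```text
time: 17.1
tool_pos: [476.7, 377.2, 25.1]
ee_rot: [3.141, 0.0, -3.068]
contact_force: [-2.2, -1.0, 4.1]
gripper_width: 0.238
gripper_force: 80.4
```

>>> drive_tool([
  {"tx":0,"ty":0,"tz":0,"spin":0,"hand":45},
  {"tx":0,"ty":0,"tz":0,"spin":0,"hand":45},
  {"tx":0,"ty":0,"tz":0,"spin":0,"hand":45},
  {"tx":0,"ty":0,"tz":-15,"spin":0,"hand":45},
  {"tx":0,"ty":0,"tz":-60,"spin":0,"hand":45},
  {"tx":0,"ty":0,"tz":-120,"spin":0,"hand":45},
  {"tx":0,"ty":0,"tz":-180,"spin":0,"hand":45},
  {"tx":0,"ty":0,"tz":-240,"spin":0,"hand":45},
  {"tx":0,"ty":0,"tz":-300,"spin":0,"hand":45},
  {"tx":0,"ty":0,"tz":-320,"spin":0,"hand":45},
])

```text
time: 18.35
tool_pos: [477.4, 377.7, 351.6]
ee_rot: [3.137, 0.009, -3.068]
contact_force: [-0.1, -0.3, 0.2]
gripper_width: 0.529
gripper_force: 0.0
```

```bash
python3 - <<'E'
from h import *
b=snap('top','t6.png').astype(int)
o=cv2.imread('pics/t0.png')[:,:,::-1].astype(int)
for im in(o,b):
  for r in(195,305): v=im[r,130:165].sum(1); i=np.where(v>v.min()+0.6*(v.max()-v.min()))[0]; print(r,i.min()+130,i.max()+130)
# bar position from initial picture: dark row at each end
for c in(305,328,350):
  v=o[190:215,c].sum(1); i=np.where(v<(v.min()+v.max())/2)[0]+190; print(c,i,atz('top',(c+.5,i.mean()+.5),263))
s=readout.state();print(s['tool_pos'])
go((585,-132,340,1.555))
E
```

```text
195 140 145
305 143 149
195 141 146
305 144 150
305 [200 201 202 203 204 214] [582.29326605 -77.26722323 263.        ]
328 [201 202 203 204] [ 586.5203304  -133.66797322  263.        ]
350 [202 203 204 205] [ 584.53415622 -187.57374031  263.        ]
[477.62721582 377.76852899 352.13118939]
tx -70 ty -516 tz 12 spin 1.660
```

>>> drive_tool([
  {"tx":-4,"ty":-40,"tz":0,"spin":0.16,"hand":45},
  {"tx":-12,"ty":-90,"tz":0,"spin":0.33,"hand":45},
  {"tx":-19,"ty":-140,"tz":0,"spin":0.5,"hand":45},
  {"tx":-26,"ty":-190,"tz":0,"spin":0.67,"hand":45},
  {"tx":-32,"ty":-240,"tz":0,"spin":0.84,"hand":45},
  {"tx":-39,"ty":-290,"tz":0,"spin":1.01,"hand":45},
  {"tx":-46,"ty":-340,"tz":0,"spin":1.18,"hand":45},
  {"tx":-53,"ty":-390,"tz":0,"spin":1.35,"hand":45},
  {"tx":-60,"ty":-440,"tz":0,"spin":1.5,"hand":45},
  {"tx":-67,"ty":-490,"tz":6,"spin":1.66,"hand":45},
  {"tx":-70,"ty":-516,"tz":12,"spin":1.66,"hand":45},
  {"tx":-70,"ty":-516,"tz":12,"spin":1.66,"hand":45},
])

```text
time: 19.9
tool_pos: [583.0, -133.8, 329.2]
ee_rot: [-3.137, -0.002, 1.552]
contact_force: [-0.1, 0.7, -0.9]
gripper_width: 0.528
gripper_force: 0.0
```

```bash
python3 - <<'E'
from h import *
s=readout.state();print(s['tool_pos'],s['ee_rot'])
go((586,-133,264,1.555))
E
```

```text
[ 583.02302885 -133.79927095  329.17465636] [-3.13681407e+00 -1.70037158e-03  1.55201759e+00]
tx 1 ty 3 tz 65 spin -0.003
```

>>> drive_tool([
  {"tx":1,"ty":2,"tz":30,"spin":0,"hand":45},
  {"tx":1,"ty":2,"tz":55,"spin":0,"hand":45},
  {"tx":1,"ty":2,"tz":66,"spin":0,"hand":45},
  {"tx":1,"ty":2,"tz":66,"spin":0,"hand":45},
])

```text
time: 20.4
tool_pos: [585.4, -130.6, 265.3]
ee_rot: [-3.14, -0.001, 1.556]
contact_force: [0.1, -0.2, 0.3]
gripper_width: 0.528
gripper_force: 0.0
```

>>> drive_tool([
  {"tx":0,"ty":0,"tz":2,"spin":0,"hand":5},
  {"tx":0,"ty":0,"tz":2,"spin":0,"hand":5},
  {"tx":0,"ty":0,"tz":2,"spin":0,"hand":5},
  {"tx":0,"ty":0,"tz":2,"spin":0,"hand":5},
  {"tx":0,"ty":0,"tz":2,"spin":0,"hand":5},
  {"tx":0,"ty":0,"tz":2,"spin":0,"hand":5},
], newtons=50)

```text
time: 21.15
tool_pos: [585.8, -131.5, 265.6]
ee_rot: [3.141, 0.0, 1.555]
contact_force: [-5.5, 0.9, 5.5]
gripper_width: 0.119
gripper_force: 48.9
```

```bash
python3 - <<'E'
from h import *
s=readout.state();print(s['tool_pos'],s['ee_rot'],s['contact_force'])
x0,z0=-65.,113.
for a in (.1,.2,.3,.42,.54,.66,.78,.9,1.02,1.12,1.2,1.25,1.27):
    X=x0*np.cos(a)-z0*np.sin(a);Z=x0*np.sin(a)+z0*np.cos(a); print(a,'ty %.1f tz %.1f'%(X-x0,-(Z-z0)))
E
```

```text
[ 585.81962831 -131.53218328  265.62096009] [3.14146022e+00 1.04453960e-04 1.55468811e+00] [-5.52139036  0.89941066  5.48574857]
0.1 ty -11.0 tz 7.1
0.2 ty -21.2 tz 15.2
0.3 ty -30.5 tz 24.3
0.42 ty -40.4 tz 36.3
0.54 ty -48.8 tz 49.5
0.66 ty -55.6 tz 63.6
0.78 ty -60.7 tz 78.4
0.9 ty -63.9 tz 93.7
1.02 ty -65.3 tz 109.2
1.12 ty -65.0 tz 122.3
1.2 ty -63.9 tz 132.6
1.25 ty -62.7 tz 139.1
1.27 ty -62.2 tz 141.6
```

>>> drive_tool([
  {"tx":0,"ty":-5.5,"tz":3.5,"spin":0,"hand":5},
  {"tx":0,"ty":-11,"tz":7,"spin":0,"hand":5},
  {"tx":0,"ty":-21,"tz":15,"spin":0,"hand":5},
  {"tx":0,"ty":-30.5,"tz":24,"spin":0,"hand":5},
  {"tx":0,"ty":-40.5,"tz":36,"spin":0,"hand":5},
])

```text
time: 21.78
tool_pos: [549.3, -130.7, 232.7]
ee_rot: [3.128, 0.0, 1.555]
contact_force: [5.4, 4.1, 8.6]
gripper_width: 0.116
gripper_force: 51.9
```

>>> drive_tool([
  {"tx":0,"ty":-8,"tz":13,"spin":0,"hand":5},
  {"tx":0,"ty":-15,"tz":27.5,"spin":0,"hand":5},
  {"tx":0,"ty":-20,"tz":42.5,"spin":0,"hand":5},
  {"tx":0,"ty":-23.5,"tz":57.5,"spin":0,"hand":5},
  {"tx":0,"ty":-25,"tz":73,"spin":0,"hand":5},
  {"tx":0,"ty":-24.5,"tz":86,"spin":0,"hand":5},
  {"tx":0,"ty":-23.5,"tz":96.5,"spin":0,"hand":5},
  {"tx":0,"ty":-22.5,"tz":103,"spin":0,"hand":5},
])

```text
time: 22.78
tool_pos: [522.4, -130.0, 124.1]
ee_rot: [-3.14, -0.001, 1.555]
contact_force: [-4.4, 4.2, 2.0]
gripper_width: 0.118
gripper_force: 57.4
```

>>> drive_tool([
  {"tx":0,"ty":0,"tz":3,"spin":0,"hand":5},
  {"tx":0,"ty":0,"tz":3,"spin":0,"hand":5},
  {"tx":0,"ty":0,"tz":3,"spin":0,"hand":5},
  {"tx":0,"ty":0,"tz":3,"spin":0,"hand":5},
  {"tx":0,"ty":0,"tz":3,"spin":0,"hand":5},
  {"tx":0,"ty":0,"tz":3,"spin":0,"hand":5},
  {"tx":0,"ty":0,"tz":3,"spin":0,"hand":5},
  {"tx":0,"ty":0,"tz":3,"spin":0,"hand":5},
])

```text
time: 23.78
tool_pos: [522.7, -130.0, 122.0]
ee_rot: [-3.141, -0.001, 1.555]
contact_force: [-2.2, 4.6, 0.5]
gripper_width: 0.122
gripper_force: 57.2
```

```bash
python3 - <<'E'
from h import *
a=snap('side','s7.png');b=snap('top','t7.png')
def g(im,x,y,w,h,k): return cv2.resize(im[y:y+h,x:x+w],None,fx=k,fy=k,interpolation=cv2.INTER_CUBIC)
cv2.imwrite('pics/c7.png',np.hstack([g(b,265,150,130,150,3),g(a,200,150,130,150,3)])[:,:,::-1])
s=readout.state();print(s['tool_pos'],s['contact_force'])
E
```

```text
[ 522.72402087 -130.02631001  122.05357004] [-3.44264439  5.13212548  0.82221249]
```

View pics/c7.png

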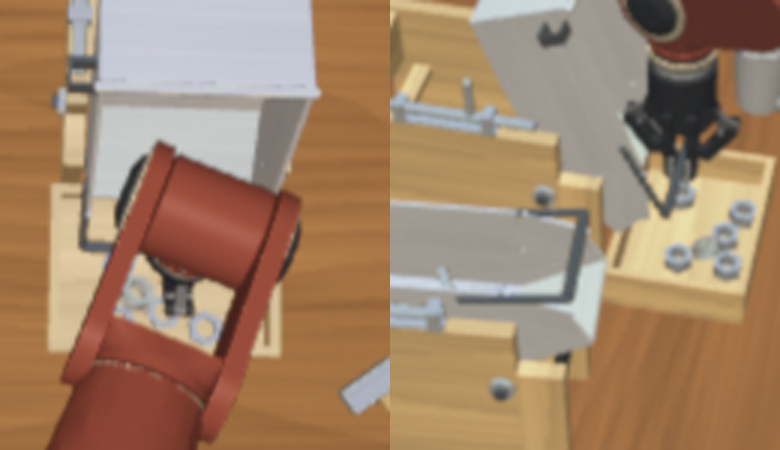

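Six nuts are in the tray in the side view, at (683,195), (742,212), (725,236), (706,246), (727,265) and (678,258). I'll press briefly to confirm the stop.

>>> drive_tool([
  {"tx":0,"ty":1,"tz":3,"spin":0,"hand":5},
  {"tx":0,"ty":1,"tz":5,"spin":0,"hand":5},
  {"tx":0,"ty":1,"tz":5,"spin":0,"hand":5},
  {"tx":0,"ty":1,"tz":5,"spin":0,"hand":5},
])

```text
time: 24.38
tool_pos: [523.2, -130.1, 119.4]
ee_rot: [-3.138, -0.001, 1.555]
contact_force: [-12.4, 7.2, 13.2]
gripper_width: 0.12
gripper_force: 59.1
```

The stop is confirmed at about 13 N, so I'll swing the bin back home.

>>> drive_tool([
  {"tx":0,"ty":-1,"tz":-6.5,"spin":0,"hand":5},
  {"tx":0,"ty":-2,"tz":-17,"spin":0,"hand":5},
  {"tx":0,"ty":-2.5,"tz":-30,"spin":0,"hand":5},
  {"tx":0,"ty":-1,"tz":-45.5,"spin":0,"hand":5},
  {"tx":0,"ty":2,"tz":-60.5,"spin":0,"hand":5},
  {"tx":0,"ty":7,"tz":-75.5,"spin":0,"hand":5},
  {"tx":0,"ty":14,"tz":-89.5,"spin":0,"hand":5},
  {"tx":0,"ty":22.5,"tz":-103,"spin":0,"hand":5},
  {"tx":0,"ty":32,"tz":-115,"spin":0,"hand":5},
  {"tx":0,"ty":41.5,"tz":-124,"spin":0,"hand":5},
  {"tx":0,"ty":47,"tz":-128,"spin":0,"hand":5},
  {"tx":0,"ty":52,"tz":-132,"spin":0,"hand":5},
])

```text
time: 25.88
tool_pos: [577.5, -131.5, 256.3]
ee_rot: [3.135, 0.002, 1.555]
contact_force: [-5.8, 5.5, 14.1]
gripper_width: 0.117
gripper_force: 55.2
```

>>> drive_tool([
  {"tx":0,"ty":4,"tz":-3,"spin":0,"hand":5},
  {"tx":0,"ty":7.5,"tz":-5,"spin":0,"hand":5},
  {"tx":0,"ty":10,"tz":-6.5,"spin":0,"hand":5},
  {"tx":0,"ty":11,"tz":-7,"spin":0,"hand":5},
  {"tx":0,"ty":11,"tz":-7,"spin":0,"hand":5},
])

```text
time: 26.5
tool_pos: [585.9, -131.7, 261.1]
ee_rot: [-3.14, 0.001, 1.555]
contact_force: [-14.9, 4.8, 11.2]
gripper_width: 0.119
gripper_force: 55.6
```

>>> drive_tool([
  {"tx":0,"ty":0,"tz":0,"spin":0,"hand":40},
  {"tx":0,"ty":0,"tz":0,"spin":0,"hand":40},
  {"tx":0,"ty":0,"tz":0,"spin":0,"hand":40},
  {"tx":0,"ty":0,"tz":-20,"spin":0,"hand":40},
  {"tx":0,"ty":0,"tz":-60,"spin":0,"hand":40},
  {"tx":0,"ty":0,"tz":-110,"spin":0,"hand":40},
  {"tx":0,"ty":-50,"tz":-150,"spin":0,"hand":40},
  {"tx":-50,"ty":-90,"tz":-170,"spin":0,"hand":40},
  {"tx":-110,"ty":-110,"tz":-170,"spin":0,"hand":40},
  {"tx":-170,"ty":-120,"tz":-170,"spin":0,"hand":40},
  {"tx":-230,"ty":-120,"tz":-170,"spin":0,"hand":40},
])

```text
time: 27.88
tool_pos: [462.5, -360.0, 429.1]
ee_rot: [3.139, 0.003, 1.554]
contact_force: [1.2, -0.1, 1.1]
gripper_width: 0.469
gripper_force: 0.0
```

```bash
python3 - <<'E'
from h import *
a=snap('side','s8.png');b=snap('top','t8.png')
def g(im,x,y,w,h,k): return cv2.resize(im[y:y+h,x:x+w],None,fx=k,fy=k,interpolation=cv2.INTER_CUBIC)
cv2.imwrite('pics/c8.png',np.hstack([cv2.resize(b[60:420,130:400],(400,533)),cv2.resize(a[100:400,140:365],(400,533))])[:,:,::-1])
o=cv2.imread('pics/t0.png')[:,:,::-1].astype(int)
for im in(o,b.astype(int)):
  for c in(305,328,350):
    v=im[196:208,c].sum(1); i=np.where(v<(v.min()+v.max())/2)[0]+196; print(c,i)
s=readout.state();print(s['tool_pos'],s['contact_force'],s['time'])
E
```

```text
305 [200 201 202 203 204]
328 [201 202 203 204]
350 [202 203 204 205]
305 [200 201 202 203 204]
328 [201 202 203 204]
350 [202 203 204 205]
[ 461.94603921 -363.11298159  426.15748211] [-0.28543336 -0.31135816 -0.65722367] 27.975
```

View pics/c8.png

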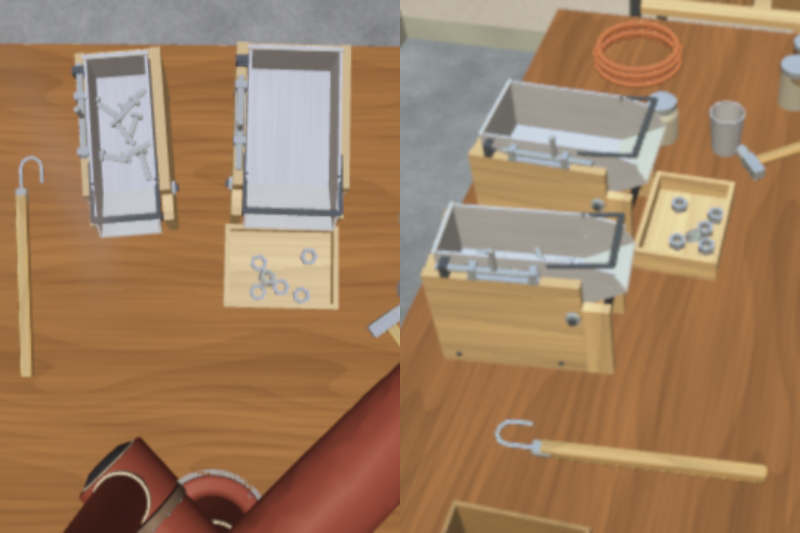

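All six nuts are in the tray and the bin is empty. Its bar is back at pixel rows 200–205, as at the start. The bolt is drawn, the rod lies flat, and everything else is untouched.

```bash
python3 -c "
from h import *
print(robot.hand_in())"
```

```text
the job is handed in; nothing more can be done
None
```

The job is handed in at about 28 s, but no verdict was shown: all six nuts are in the tray, the wide bin is empty and fully home, its bolt is drawn to the stop, and the rod lies flat on the bench.

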